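# Clear the scraper off the incubator, then free its lid and hold it open

## Robot

A 6-joint arm with a two-finger parallel gripper is mounted at the origin on the work surface. World frame = base frame: x ahead of the robot, y to its left, z up, the work surface at z = 0. Lengths are in m, angles in rad, forces in N, time in s.
With the tool pointing down it reaches from about 0.35 to 0.8 m from the base axis. Payload 7.3 kg.
Tool frame: the origin (TCP) lies between the finger pads; the fingertips stand 25 mm ahead of it and the grasp point (between the pads) lies 6 mm ahead of it (r.tip_extent is the distance from the TCP to the fingertips, in m); z points along the fingers, y is the line along which they close (so a half turn about z gives the same grasp; the last joint's range is limited). The gripper opens to 85 mm and grips with 20 to 120 N. Pads are 22 mm wide; open, the fingers measure 114 mm over their backs; the gripper's body (76 mm by 85 mm) begins 54 mm behind the grasp point. The pads swing forward as they close: fully open they stand 13 mm farther back than shut.
Start: joints at [-1.349, 0.342, 1.524, -0, 1.275, -0.146], TCP at [0.189, -0.49, 0.256] pointing down, gripper open.
Joint ranges: [-2.53, 2.53], [-0.77, 2.02], [0.04, 2.7], [-1, 4.14], [0.28, 2.66], [-3.11, 3.11]. Speed limits (rad/s): [2.57, 2.57, 3.14, 3.14, 3.14, 3.14].

## Interface

Orientations are given as a unit quaternion [x, y, z, w].
In Python, from workcell import r, command_gripper, optics gives the robot as it stands. The module is installed in compiled form; this text tells all that it offers. Calls block until the motion is done:
- r.reach(position, orientation): joint-space move of the TCP to a pose.
- r.move_straight(position, orientation=None, speed=0.15, max_force=None): straight line of the TCP; orientation=None keeps the orientation; speed is the mean speed in m/s. With max_force (N) it stops when the force on the tool has changed by that much, and returns True; else False.
- r.movej(angles): joint-space move.
- command_gripper(opening, force=None): finger opening in m; force is the grip in N (None keeps the last); returns when the fingers have stopped.
- r.hold(seconds).
- r.solve_ik(position, orientation): joint angles nearest the present ones, or None.
- r.read_state(): the state.
- optics.get_image(name): name is "side" or "top"; returns (picture, depth): 420x560x3 uint8, red, green, blue; 420x560 float32, m along the optical axis (not along the pixel's ray), 0 where there is no reading.
- optics.camera_model(name): a dict with "K" (3x3 intrinsics, pixels), "R" (3x3) and "t" (3): a world point X has camera coordinates R X + t. Camera axes: x right, y down, z forward; pixel columns grow to the right and rows downward; lengths in m; the calibration is good to about 2 mm. A picture is of the moment at which its call begins. camera_model takes no time and is no camera call.
A pose or a line that the arm cannot do raises r.PlanningError and nothing moves.
- r.finish_job(): hands the job in; it is judged then, once.
The state is a dict: "time_s": time; "joint_positions": joint angles; "dq": joint speeds; "tau": joint torques, N m; "eef_pos": TCP position; "eef_rot": TCP orientation; "contact_force": force on the tool from outside, world axes, zero at the start; "torque": the same for the moment, N m; "grip_width": finger opening in m; "grip_force": force on a finger pad.
Only numpy, scipy, OpenCV 4.12 (cv2) and the standard library are available. Lean on these libraries where they do the work, as an engineer would, in place of code of your own. Each camera call takes 0.05 s, during which the arm holds its last target. There are 200 camera calls.

## Task

Someone left the scraper on the blue lid of the tube incubator: put it away by sliding it blade first all the way home into the slot of the white holder, and let go of it. Then, before touching the orange release, tug the lid up by its steel bar to learn whether the hidden catch has it; if it is caught, slide the release all the way across to free it. Raise the lid at least half way and finish while still holding it up with the gripper; leave the bottles and the jar where they stand.

Things in the scene. Friction and masses are not known exactly. Their poses are not given: they have to be found in the camera images.
- incubator: White tube incubator, fixed to the bench, left or right of the robot, turned up to 0.2 rad. Main box 200 x 240 mm (its x by y), 88 mm high; grey latch housing 140 mm wide on its front, out to x = -175 mm, 80 mm high. Origin: underside centre of the main box; +x from the front towards the hinge, z up. A hidden catch in the housing holds the lid in some runs; nothing outside shows which.
- lid (a joint): Angle of the blue lid, rad: 0 shut, grows as the front rises, stop at 1.3. 200 x 240 x 12 mm, top 100 mm above the bench when shut, 0.25 to 0.5 kg, hinged on the incubator's far (+x) rim; falls shut when let go at any angle. If caught it lifts only about 0.035 rad (bar up 6.5 mm), then stops dead.
- lid_bar (a point): Middle of the lid's steel bar handle: a round bar of 10 mm diameter along the incubator's y, 130 mm long between the middles of its two posts, at its shut height 138 mm above the bench (axis 38 mm above the lid's top face), 185 mm before the hinge axis. It can be pinched from above and turns between the fingers as the lid swings. Moves with the lid.
- lid_hinge (a point): Point on the lid's hinge axis in the middle of its length, 88 mm above the bench; in the incubator's frame at (100, 0, 88) mm. The axis runs along the incubator's y. With the lid shut the bar is at (-185, 0, +50) mm from this point in the incubator's frame.
- release (a joint): Position of the orange release knob on its track, m: 0 at the start (always), 0.020 at its far stop. It slides towards the incubator's +y with about 2 N of friction (up to 4 N with the catch) and stays where it is left. Slid to its stop it always pushes the catch clear, and the catch then stays clear.
- release_knob (a point): Top centre of the orange release knob: an upright round knob of 16 mm diameter and 30 mm high on top of the latch housing (knob foot at 80 mm, top at 110 mm above the bench; a 22 x 26 mm, 4 mm thick foot plate at its bottom), at first at (-154, -20) mm in the incubator's frame. Moves with the knob.
- holder: White plastic scraper holder block, fixed to the bench, 60 mm deep (its x), 80 mm wide, 60 mm high, on a thin steel plate. A level slot 40 mm wide and 9 mm high (36 to 45 mm above the bench) (blue sides) goes through it along its x. Origin: underside centre; +x points into the slot from the mouth, z up. Turned by up to 0.2 rad; it stands on the other side of the robot from the incubator.
- slot_mouth (a point): Middle of the bottom edge of the slot's mouth, on the holder's -x face: 30 mm before the holder's centre, 36 mm above the bench.
- scraper: Flat scraper, 70 g, loose on the lid: green handle 60 long, 18 wide, 16 mm thick; steel blade 65 x 30 x 3 mm; undersides flush. Origin: underside, centre line, where handle meets blade; +x to the blade's tip, z up. Balances about 13 mm into the blade. Starts about across the lid, blade towards the incubator's +y. Home in the slot, the handle's end meets the block and the tip shows 5 mm beyond.
- blade_tip (a point): Middle of the blade's front edge, on its underside, 65 mm from the scraper's origin.
- bottle: Bystander: white bottle with blue cap, 60 mm diameter, 140 mm high. Origin: underside centre.
- wash_bottle: Bystander: white bottle with white cap, 56 mm diameter, 130 mm high. Origin: underside centre.
- jar: Bystander: amber jar with blue cap, 50 mm diameter, 90 mm high. Origin: underside centre.
Not all that is in view belongs to the job. Several things have the shape of the scraper; the one meant has the colours described above.

How it is judged:
By the outcome, as a careful person would: the job done as asked, in the order asked, and still so for the second after the job is handed in, while the arm keeps its last pose, push and grip.
It also fails if it takes over 72 s, if anything falls off the work surface, if the arm or the gripper's body presses on something with over 40 N, if the wrist force passes 120 N, or if a joint passes its speed limit or range.

## Working session

There is one attempt and no reset: what is moved stays moved. The work goes in short steps, each a Python script; the robot and the scene stay as the last script left them, time stands still between calls to the robot, and variables do not carry over. Pictures are saved under pics/ and viewed, at most 10 in all, crops included, and the job is handed in when it is done.

```bash
mkdir -p pics; python3 - <<'E'
from workcell import r, command_gripper, optics
import cv2,numpy as np
for n in ("top","side"):
    p,d=optics.get_image(n); np.savez(n+"0.npz",p=p,d=d,**optics.camera_model(n))
    cv2.imwrite(f"pics/{n}0.png",p[:,:,::-1])
    m=optics.camera_model(n); print(n,m["K"],(-m["R"].T@m["t"]).round(3),m["R"].round(2))
print(r.read_state(), r.tip_extent)
E
```

```text
top [[476.04081778   0.         282.89651279]
 [  0.         476.04081778 209.26450225]
 [  0.           0.           1.        ]] [0.511 0.011 1.474] [[-0.01 -1.    0.01]
 [-1.    0.01 -0.06]
 [ 0.06 -0.01 -1.  ]]
side [[516.99862193   0.         276.34334909]
 [  0.         516.99862193 215.04741614]
 [  0.           0.           1.        ]] [ 0.371 -1.281  0.867] [[ 0.98 -0.18 -0.01]
 [-0.1  -0.5  -0.86]
 [ 0.15  0.85 -0.5 ]]
{'time_s': 0.1, 'joint_positions': array([-1.34899351e+00,  3.42665288e-01,  1.52492187e+00, -4.69937112e-07,
        1.27542618e+00, -1.46023627e-01]), 'dq': array([-0.00103399, -0.00204834, -0.00197634,  0.00050328,  0.00161632,
       -0.00055601]), 'tau': array([ 2.62221969e-03, -4.34445548e+01, -2.46491611e+01, -1.01523517e-04,
        4.65256831e-03,  4.49889981e-06]), 'eef_pos': array([ 0.1887194 , -0.48955421,  0.25568896]), 'eef_rot': array([ 9.83135319e-01,  1.82878213e-01, -2.71326939e-05, -7.09823123e-04]), 'contact_force': array([0.43226075, 0.12538521, 0.3285743 ]), 'torque': array([-0.01665235,  0.00940128, -0.01470891]), 'grip_force': 0.0, 'grip_width': 0.08520951561351559} 0.025
```

View pics/top0.png

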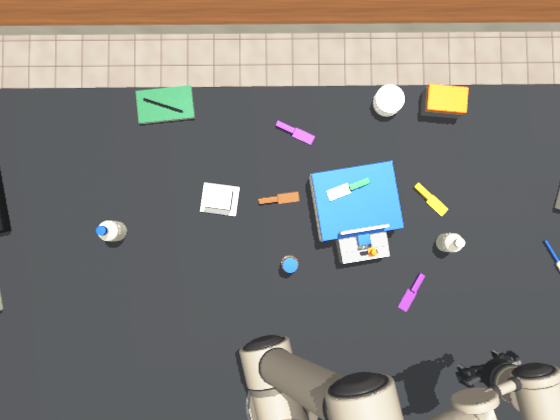

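View pics/side0.png

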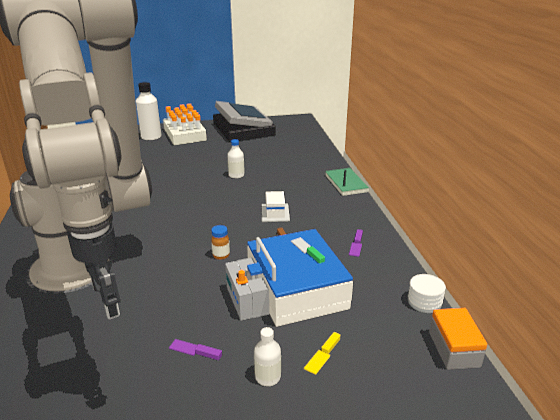

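```bash
cat > g.py <<'E'
import numpy as np,cv2
from scipy.spatial.transform import Rotation as Ro
def cloud(p,d,K,R,t):
    v,u=np.mgrid[:d.shape[0],:d.shape[1]]
    c=np.stack([(u-K[0,2])/K[0,0]*d,(v-K[1,2])/K[1,1]*d,d],-1)
    return (c-t)@R
def onplane(u,v,z,K,R,t):
    ray=R.T@np.array([(u-K[0,2])/K[0,0],(v-K[1,2])/K[1,1],1]); c=-R.T@t
    return c+ray*(z-c[2])/ray[2]
E
python3 - <<'E'
import numpy as np,cv2
from g import *
T=dict(np.load("top0.npz"));S=dict(np.load("side0.npz"))
a=cv2.resize(T["p"][165:275,190:270],None,fx=4,fy=4,interpolation=2); b=cv2.resize(S["p"][180:230,250:300],None,fx=8,fy=8,interpolation=2)
c=cv2.resize(T["p"][155:275,300:410],None,fx=4,fy=4,interpolation=2)
W=np.zeros((600,800,3),np.uint8); W[:440,:320]=a; 
W[:480,330:770]=c; cv2.imwrite("pics/crop1.png",W[:,:,::-1]); cv2.imwrite("pics/crop2.png",b[:,:,::-1])
X=cloud(**T); hsv=cv2.cvtColor(T["p"],cv2.COLOR_RGB2HSV); h,s,v=cv2.split(hsv)
def rep(n,m):
    P=X[m]; 
    if len(P)<4: print(n,len(P));return
    q=cv2.minAreaRect((P[:,:2]*1000).astype(np.float32)); print(n,len(P),P.mean(0).round(4),np.median(P,0).round(4),"rect",np.round(q[0],1),np.round(q[1],1),round(q[2],1))
roi=np.zeros(h.shape,bool); roi[150:275,300:410]=1
z=X[...,2]
blue=(h>95)&(h<125)&(s>120)
rep("lid",roi&blue&(abs(z-.1)<.008))
rep("green",roi&(h>50)&(h<85)&(s>110))
rep("orange",roi&(h<20)&(s>150)&(z>.09))
rep("blade",roi&(s<110)&(v>120)&(abs(z-.103)<.008)&(np.arange(420)[:,None]<205))
rep("bar",roi&(s<90)&(z>.125))
rep("house",roi&(s<90)&(abs(z-.08)<.006))
roi[:]=0; roi[175:225,190:250]=1
rep("holder",roi&(abs(z-.06)<.008)); rep("plate",roi&(z>0.0015)&(z<.02)&(v>100)); rep("holderall",roi&(z>.02))
E
```

```text
lid 4907 [ 0.6067 -0.2212  0.1006] [ 0.6028 -0.2257  0.1006] rect [ 597.  -219.3] [230.2 239.6] 8.3
green 20 [ 0.6525 -0.2164  0.1164] [ 0.6502 -0.2122  0.1163] rect [ 658.9 -222.2] [16.9 61.9] 22.3
orange 10 [ 0.4607 -0.254   0.1041] [ 0.4607 -0.2528  0.105 ] rect [ 458.9 -255.3] [17.3  6. ] 29.9
blade 306 [ 0.6394 -0.16    0.1027] [ 0.6388 -0.1617  0.1025] rect [ 665.7 -207.5] [ 84.9 239.3] 8.8
bar 206 [ 0.5257 -0.1945  0.3299] [ 0.5253 -0.2179  0.1432] rect [ 525.4 -145.9] [150.9 277.5] 33.6
house 925 [ 0.4758 -0.2305  0.0806] [ 0.4726 -0.2232  0.0806] rect [ 530.1 -166.1] [326.5 148.6] 52.0
holder 539 [0.6258 0.1937 0.0604] [0.6255 0.1934 0.0603] rect [625.9 193.9] [80.2 59.8] 82.1
plate 843 [0.6252 0.1651 0.0046] [0.6202 0.1559 0.0041] rect [625.4 176.9] [152.  152.3] 89.4
holderall 587 [0.6229 0.1889 0.0855] [0.625  0.1906 0.0602] rect [594.3 116.1] [256.3  74.9] 67.9
```

View pics/crop1.png

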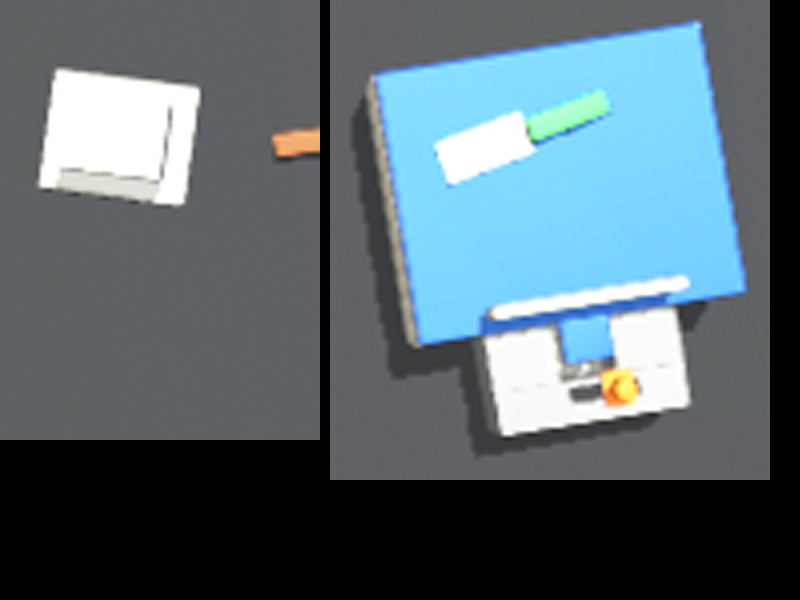

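View pics/crop2.png

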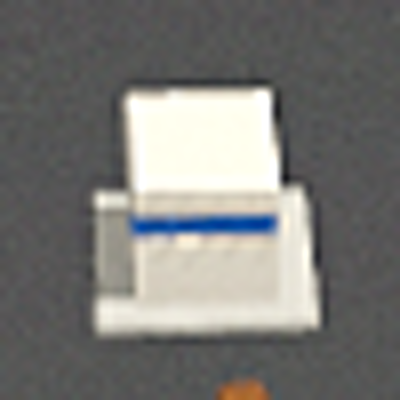

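The crops show the holder's 60 mm depth along world x, with its mouth facing the robot. The scraper lies on the lid with handle at about (359,184) and blade at about (339,192). The bar is at about (365,230) and the knob at about (374,252).

```bash
cat >> g.py <<'E'
def down(yaw): return (Ro.from_euler('z',yaw)*Ro.from_euler('x',np.pi)).as_quat()
E
python3 - <<'E'
import numpy as np,cv2
from g import *
from workcell import r
T=dict(np.load("top0.npz"));S=dict(np.load("side0.npz"))
X=cloud(**T); h,s,v=cv2.split(cv2.cvtColor(T["p"],cv2.COLOR_RGB2HSV)); z=X[...,2]
def box(a,b,c,d):
    m=np.zeros(h.shape,bool); m[a:b,c:d]=1; return m
def rep(n,m,z0=None):
    P=X[m]
    q=cv2.minAreaRect((P[:,:2]*1000).astype(np.float32)); print(n,len(P),P.mean(0).round(4),"rect",np.round(q[0],1),np.round(q[1],1),round(q[2],1)); return P
b=box(175,205,322,375)
print("hues",h[184,355:364],s[184,355:364],h[192,335:345],s[192,335:345])
sc=b&((h<95)|(s<120)); 
rep("scr",sc)
rep("handle",sc&(z>.108)); rep("blade",sc&(s<100)&(z<.108))
g=b&(h<90)&(s>60);P=rep("green",g)
rep("lidback",box(155,222,300,410)&(abs(z-.1)<.006)&(h>95)&(s>100))
m=box(215,242,335,395)&(z>.128)&(z<.16); P=rep("bar",m)
vx,vy,x0,y0=cv2.fitLine((P[:,:2]*1000).astype(np.float32),cv2.DIST_L2,0,.01,.01).ravel(); print("barang",np.degrees(np.arctan2(-vx,vy)))
rep("orange",box(240,262,360,385)&(h<25)&(s>120)&(z>.095)); rep("orange all",box(240,262,360,385)&(h<25)&(s>120))
rep("house",box(225,270,330,400)&(s<60)&(abs(z-.08)<.004))
# side view check
X=cloud(**S);h,s,v=cv2.split(cv2.cvtColor(S["p"],cv2.COLOR_RGB2HSV)); z=X[...,2]
rep("side green",box(240,268,300,330)&(h>45)&(h<85)&(s>110)); rep("side bar",box(232,285,250,280)&(z>.128)&(z<.16)); rep("side orange",box(262,290,225,255)&(h<20)&(s>150)&(z>.09))
rep("side holder",box(180,215,260,295)&(abs(z-.06)<.004))
E
```

```text
hues [73 73 72 73 73 72 72 72 70] [ 78  81  82  84  87  88  87  91 102] [0 0 0 0 0 0 0 0 0 0] [0 0 0 0 0 0 0 0 0 0]
scr 434 [ 0.645  -0.1817  0.11  ] rect [ 607.8 -111.9] [ 44.2 309.9] 29.9
handle 152 [ 0.6544 -0.2105  0.1243] rect [ 604.4 -110.1] [ 40.  303.4] 29.9
blade 264 [ 0.6379 -0.1625  0.1025] rect [ 638.1 -162.9] [35.2 69.3] 21.0
green 130 [ 0.6585 -0.2206  0.1161] rect [ 659.2 -222. ] [17.6 63.1] 21.1
lidback 3935 [ 0.6283 -0.2228  0.1005] rect [ 621.9 -215.6] [179.6 239.4] 8.4
bar 176 [ 0.5272 -0.2285  0.1426] rect [ 527.1 -228.5] [  9.8 137.3] 8.9
barang -171.20168
orange 12 [ 0.4615 -0.2539  0.1066] rect [ 461.9 -254.3] [12.   6.1] 10.3
orange all 38 [ 0.4622 -0.2567  0.0904] rect [ 464.  -260.9] [26.3 22.7] 88.8
house 776 [ 0.4725 -0.2347  0.0804] rect [ 474.8 -236.5] [ 74.3 140.2] 8.5
side green 164 [ 0.658 -0.232  0.117] rect [ 532.9 -728.6] [1151.5   44.4] 75.9
side bar 156 [ 0.5295 -0.2404  0.1406] rect [ 529.4 -232.7] [ 10.8 138.9] 8.1
side orange 54 [ 0.4641 -0.2647  0.1027] rect [ 463.9 -262.5] [16.4 15.3] 53.1
side holder 219 [0.6273 0.1901 0.0597] rect [628.8 191. ] [87.6 59.2] 80.7
```

```bash
cat >> g.py <<'E'
hy=np.radians(-8.3); hc=np.array([.6262,.1932,0]); hd=np.array([np.cos(hy),np.sin(hy),0]); mouth=hc-.03*hd
iy=np.radians(8.5); idr=np.array([np.cos(iy),np.sin(iy),0]); iyd=np.array([-np.sin(iy),np.cos(iy),0]); inc=np.array([.6122,-.2174,0])
def I(x,y,z): return inc+x*idr+y*iyd+np.array([0,0,z])
E
python3 - <<'E'
from g import *
from workcell import r,command_gripper,optics
sy=np.radians(110); sd=np.array([np.cos(sy),np.sin(sy),0])
g=np.array([.649,-.1936,.127])-.025*sd
best=None
for flip in (0,np.pi):
    a=r.solve_ik(g,down(sy+flip)); b=r.solve_ik(mouth-.105*hd+[0,0,.0655],down(hy+flip)); print(flip,a,b)
    c=max(abs(a[5]),abs(b[5])) if a is not None and b is not None else 9
    if best is None or c<best[0]: best=(c,flip)
f=best[1]; q=down(sy+f); print("flip",f)
np.save("flip.npy",f)
command_gripper(.045,40)
r.reach(g+[0,0,.10],q)
print(r.move_straight(g,speed=.12,max_force=15), r.read_state()["eef_pos"])
command_gripper(0,60)
s=r.read_state();print(s["grip_width"],s["grip_force"],s["eef_pos"],s["time_s"])
r.move_straight(g+[0,0,.12],speed=.15)
for n in ("side","top"):
    p,d=optics.get_image(n); np.savez(n+"1.npz",p=p,d=d,**optics.camera_model(n))
p=np.load("side1.npz")["p"];cv2.imwrite("pics/s1.png",cv2.resize(p[120:320,200:400],None,fx=3,fy=3)[:,:,::-1])
print(r.read_state()["time_s"])
E
```

```text
0 [-0.42944185  0.7583493   1.16550925  0.          1.2177341  -0.7785077 ] [ 2.64705337e-01  5.89464623e-01  1.71882264e+00 -4.44089210e-16
  8.33305387e-01  1.98036399e+00]
3.141592653589793 [-4.29441848e-01  7.58349298e-01  1.16550925e+00 -4.44089210e-16
  1.21773410e+00  2.36308496e+00] [ 0.26470534  0.58946462  1.71882264  0.          0.83330539 -1.16122866]
flip 0
False [ 0.65801828 -0.2174047   0.12801981]
0.01650293254328472 60.01525819301605 [ 0.65799568 -0.21729776  0.12816715] 3.875
4.925
```

View pics/s1.png

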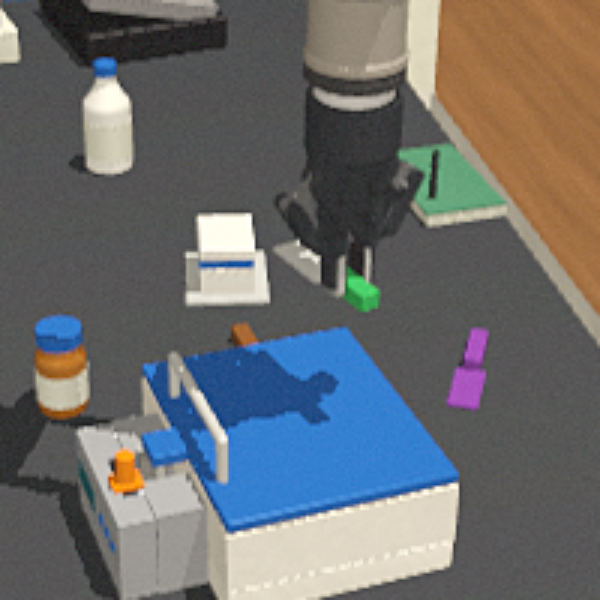

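```bash
python3 - <<'E'
from g import *
from workcell import r,command_gripper,optics
q=down(hy)
p0=mouth-(.025+.065+.025)*hd
r.reach(p0+[0,0,.18],q)
r.move_straight(p0+[0,0,.0855],speed=.15)
s=r.read_state(); tp=s["eef_pos"]; print(tp,p0,s["time_s"])
for n in ("side","top"):
    p,d=optics.get_image(n); m=optics.camera_model(n); X=cloud(p,d,m["K"],m["R"],m["t"]); np.savez(n+"2.npz",p=p,d=d,**m)
    L=(X-tp)@np.stack([hd,[-hd[1],hd[0],0],[0,0,1]]).T   # along, lateral, up
    hh,ss,v=cv2.split(cv2.cvtColor(p,cv2.COLOR_RGB2HSV))
    M=(L[...,0]>.028)&(L[...,0]<.095)&(abs(L[...,1])<.03)&(L[...,2]>-.05)&(L[...,2]<.0)
    P=L[M]; print(n,len(P))
    if len(P)>10:
        A=np.c_[P[:,:2],np.ones(len(P))]; c=np.linalg.lstsq(A,P[:,2],rcond=None)[0]; print("slopes",c)
        rc=cv2.minAreaRect((P[:,:2]*1000).astype(np.float32)); print(rc, P[:,0].max())
        if n=="side": print(np.percentile(P[:,2],[5,50,95]))
    G=L[(hh>45)&(hh<85)&(ss>70)&(abs(L[...,0])<.08)&(abs(L[...,1])<.03)&(abs(L[...,2])<.06)]
    if len(G): print("green",len(G),np.percentile(G,[3,50,97],axis=0).round(4))
a=np.load("side2.npz")["p"];cv2.imwrite("pics/s2.png",cv2.resize(a[130:280,180:330],None,fx=4,fy=4)[:,:,::-1])
E
```

```text
[0.48333668 0.21418712 0.08612178] [0.48271876 0.21413165 0.        ] 8.0583
side 95
slopes [ 0.006532   -0.02900282 -0.02649469]
((58.809913635253906, 1.9321956634521484), (59.285865783691406, 37.59842300415039), 1.0581891536712646) 0.08830036487225143
[-0.02892285 -0.02632562 -0.02302315]
green 66 [[-0.0323 -0.0119 -0.0256]
 [-0.0159 -0.0057 -0.0156]
 [ 0.0233  0.0065 -0.0103]]
top 116
slopes [-0.00973267 -0.02362414 -0.02304302]
((67.12164306640625, 0.8859186172485352), (42.058197021484375, 29.946582794189453), 0.17155422270298004) 0.08812506073296214
```

View pics/s2.png

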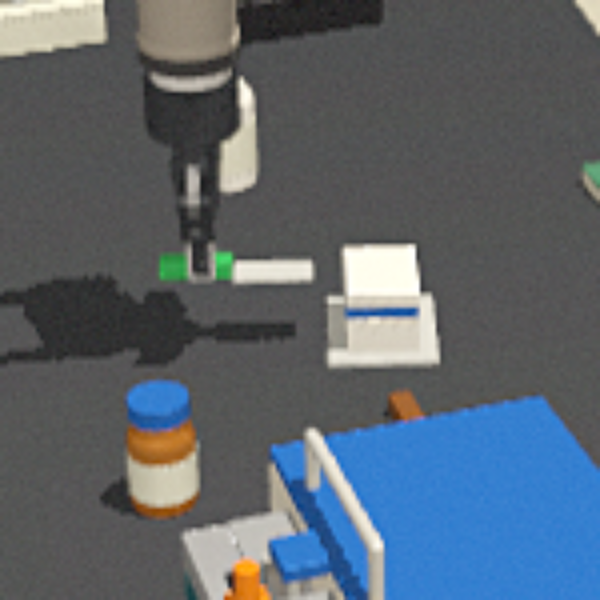

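```bash
python3 - <<'E'
from g import *
from workcell import r,command_gripper,optics
lat=np.array([-hd[1],hd[0],0])
p0=mouth-.115*hd-.0008*lat+[0,0,.066]
r.move_straight(p0,speed=.1)
def along(): return (r.read_state()["eef_pos"]-mouth)@hd
print(r.move_straight(p0+.083*hd,speed=.06,max_force=12),along(),r.read_state()["contact_force"])
print(r.move_straight(p0+.105*hd,speed=.025,max_force=15),along(),r.read_state()["contact_force"],r.read_state()["eef_pos"])
for n in ("side","top"):
    p,d=optics.get_image(n); np.savez(n+"3.npz",p=p,d=d,**optics.camera_model(n))
a=np.load("side3.npz")["p"];b=np.load("top3.npz")["p"]
W=np.hstack([cv2.resize(a[160:240,220:300],(400,400)),cv2.resize(b[165:245,180:260],(400,400))]);cv2.imwrite("pics/s3.png",W[:,:,::-1])
print(r.read_state()["time_s"])
E
```

```text
False -0.03233843278794504 [-0.63775956  0.0749254  -0.58645126]
True -0.023510366527619373 [-0.03670861 -0.78469078 -0.1534263 ] [0.57311018 0.19996534 0.06509718]
10.675
```

View pics/s3.png

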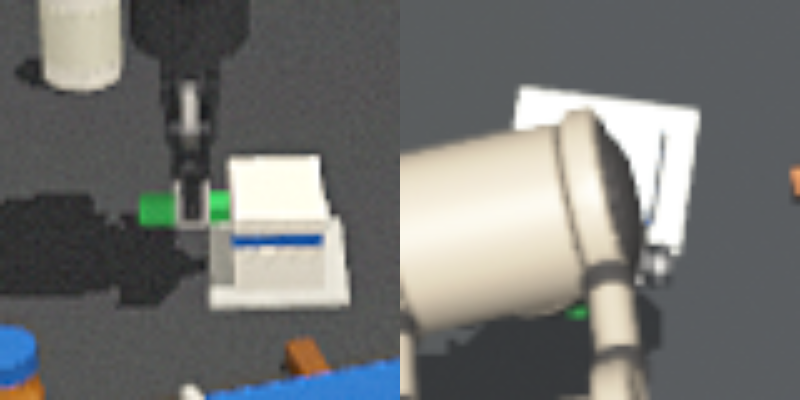

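```bash
python3 - <<'E'
from g import *
from workcell import r,command_gripper,optics
s=r.read_state(); p=s["eef_pos"]; 
command_gripper(.045,40); r.hold(.2)
r.move_straight(p+[0,0,.05],speed=.12)
command_gripper(0,40)
b=mouth-.100*hd
r.move_straight(b+[0,0,p[2]+.05],speed=.2); r.move_straight(b+[0,0,.068],speed=.12)
print(r.move_straight(b+.045*hd+[0,0,.068],speed=.04,max_force=8)); e=r.read_state()["eef_pos"]; print((e-mouth)@hd)
r.move_straight(e-.015*hd,speed=.1); r.move_straight(e-.015*hd+[0,0,.12],speed=.2)
# clear the view, go above the bar
r.reach(I(-.085,0,.26),down(iy+np.pi/2))
for n in ("side","top"):
    p,d=optics.get_image(n); np.savez(n+"4.npz",p=p,d=d,**optics.camera_model(n))
T=dict(np.load("top4.npz")); X=cloud(**T); L=(X-mouth)@np.stack([hd,[-hd[1],hd[0],0],[0,0,1]]).T
hh,ss,_=cv2.split(cv2.cvtColor(T["p"],cv2.COLOR_RGB2HSV))
G=L[(hh>45)&(hh<85)&(ss>60)&(abs(L[...,0])<.1)&(abs(L[...,1])<.03)]; print("green",len(G),np.percentile(G,[2,50,98],axis=0).round(4))
M=L[(L[...,0]>.055)&(L[...,0]<.08)&(abs(L[...,1])<.025)&(L[...,2]>-.02)]; print("tip",len(M),np.percentile(M,[5,95],axis=0).round(4) if len(M) else 0)
W=np.hstack([cv2.resize(np.load("side4.npz")["p"][160:300,220:360],(400,400)),cv2.resize(T["p"][165:265,180:280],(400,400))]);cv2.imwrite("pics/s4.png",W[:,:,::-1])
s=r.read_state();print(s["time_s"],s["joint_positions"][5])
E
```

```text
True
-0.06904556276514581
green 147 [[-0.0592 -0.0096 -0.0011]
 [-0.0305 -0.0019  0.0519]
 [-0.0009  0.0081  0.0594]]
tip 108 [[ 0.0559 -0.0228 -0.0022]
 [ 0.0792  0.0217  0.0621]]
17.6 -0.6917294056271788
```

View pics/s4.png

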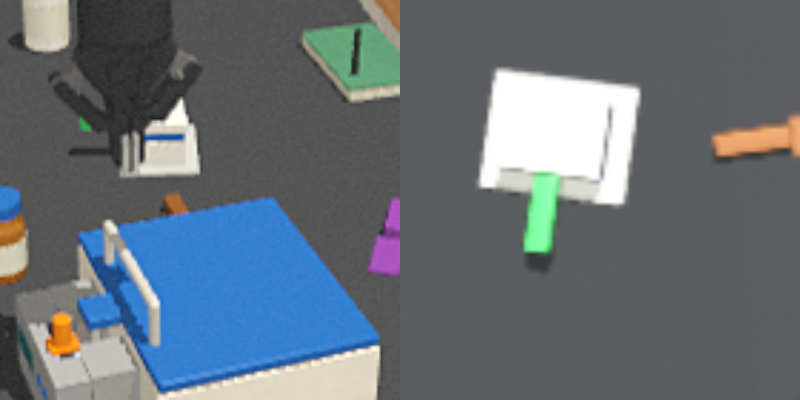

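The scraper is home: its handle runs from about -59 to -1 mm before the mouth. Next is the tug on the bar.

```bash
python3 - <<'E'
from g import *
from workcell import r,command_gripper,optics
command_gripper(.045,60)
g=I(-.085,0,.144)
print(r.move_straight(g,speed=.12,max_force=15))
command_gripper(0,60); r.hold(.2)
s=r.read_state();print(s["grip_width"],s["eef_pos"],s["contact_force"])
e=s["eef_pos"]
st=r.move_straight(e+[0,0,.02],speed=.02,max_force=18)
s=r.read_state();print(st,s["eef_pos"]-e,s["contact_force"],s["grip_width"],s["time_s"])
E
```

```text
False
0.00760245170179497 [ 0.52859944 -0.23006035  0.14464578] [0.97159238 1.28399686 5.39657817]
True [0.00157733 0.00029381 0.00586123] [ 2.21171085 -0.68817555 -3.87506805] 0.007817383201067792 20.3833
```

```bash
python3 - <<'E'
from g import *
from workcell import r,command_gripper,optics
q=down(iy+np.pi/2)
r.move_straight(I(-.085,0,.1445),speed=.03)
command_gripper(.04,60)
r.move_straight(I(-.085,0,.21),speed=.15)
command_gripper(0,60)
r.move_straight(I(-.156,-.056,.19),speed=.2)
print(r.move_straight(I(-.156,-.056,.117),speed=.12,max_force=12))
Y=lambda:((r.read_state()["eef_pos"]-inc)@iyd).round(4)
print(r.move_straight(I(-.156,-.010,.117),speed=.025,max_force=22),Y(),r.read_state()["contact_force"])
if Y()<-.025: print(r.move_straight(I(-.156,-.010,.117),speed=.02,max_force=25),Y())
p=r.read_state()["eef_pos"]
r.move_straight(p-.012*iyd,speed=.1)
r.move_straight(p-.012*iyd+[0,0,.09],speed=.2)
for n in ("side","top"):
    P,d=optics.get_image(n); m=optics.camera_model(n); X=cloud(P,d,m["K"],m["R"],m["t"]); h,s,_=cv2.split(cv2.cvtColor(P,cv2.COLOR_RGB2HSV))
    L=X-inc; L=np.stack([L@idr,L@iyd,L[...,2]],-1)
    G=L[(h<22)&(s>130)&(abs(L[...,0]+.154)<.03)&(abs(L[...,1])<.06)&(L[...,2]>.075)]; print(n,len(G),G.mean(0) if len(G) else 0, np.percentile(G,[3,97],axis=0) if len(G) else 0)
    np.savez(n+"5.npz",p=P)
W=cv2.resize(np.load("side5.npz")["p"][210:330,200:360],(800,600));cv2.imwrite("pics/s5.png",W[:,:,::-1])
print(r.read_state()["time_s"])
E
```

```text
False
True -0.0195 [-0.03931876 -5.18192556  1.03423371]
side 104 [-0.1540276  -0.00403808  0.09367103] [[-0.16493355 -0.01101394  0.08085751]
 [-0.141075    0.00753976  0.11203204]]
top 71 [-0.15389806  0.00192693  0.09398071] [[-0.16591904 -0.01081191  0.08072674]
 [-0.14234445  0.01139784  0.11292031]]
25.9917
```

View pics/s5.png

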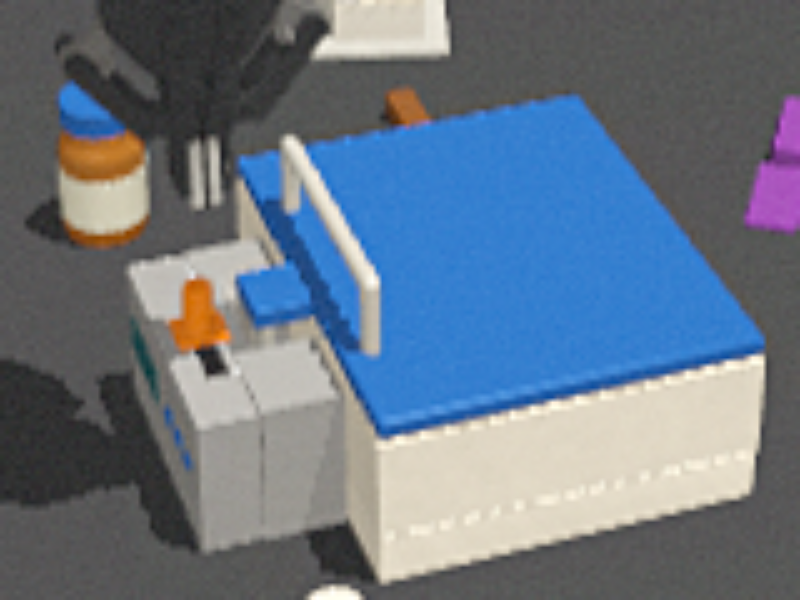

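```bash
python3 - <<'E'
from g import *
from workcell import r,command_gripper,optics
def bar(a): 
    c,s=np.cos(a),np.sin(a); return I(.1-.185*c+.05*s,0,.088+.185*s+.05*c+.006)
r.move_straight(I(-.085,0,.21),speed=.2)
command_gripper(.045,60)
print(r.move_straight(bar(0),speed=.12,max_force=15))
command_gripper(0,60); r.hold(.2)
for a in np.arange(.1,.91,.1):
    st=r.move_straight(bar(a),speed=.06,max_force=25); s=r.read_state()
    print(round(a,2),st,s["contact_force"].round(1),s["grip_width"].round(4),s["time_s"],(s["eef_pos"]-bar(a)).round(4))
    if st: break
r.hold(.3)
for n in ("side","top"):
    p,d=optics.get_image(n); m=optics.camera_model(n); X=cloud(p,d,m["K"],m["R"],m["t"])
    h,s,_=cv2.split(cv2.cvtColor(p,cv2.COLOR_RGB2HSV)); L=X-inc; L=np.stack([L@idr,L@iyd,L[...,2]],-1)
    G=L[(h>95)&(h<125)&(s>110)&(abs(L[...,0])<.16)&(abs(L[...,1])<.115)&(L[...,2]>.11)]
    if len(G): f=np.polyfit(G[:,0],G[:,2],1); print(n,len(G),"lid angle",-np.arctan(f[0]))
    if n=="side": cv2.imwrite("pics/s6.png",p[:,:,::-1])
s=r.read_state();print(s["grip_force"],s["grip_width"],s["time_s"])
E
```

```text
FalseTraceback (most recent call last):
  File "<stdin>", line 11, in <module>
AttributeError: 'float' object has no attribute 'round'
```

```bash
python3 - <<'E'
from g import *
from workcell import r,command_gripper,optics
def bar(a): 
    c,s=np.cos(a),np.sin(a); return I(.1-.185*c+.05*s,0,.088+.185*s+.05*c+.006)
s=r.read_state(); print(s["eef_pos"]-bar(.1),s["contact_force"],s["grip_width"])
for a in np.arange(.2,.91,.1):
    st=r.move_straight(bar(a),speed=.06,max_force=25); s=r.read_state()
    print(round(a,2),st,s["contact_force"].round(1),round(s["grip_width"],4),s["time_s"],(s["eef_pos"]-bar(a)).round(4))
    if st: break
r.hold(.3)
for n in ("side","top"):
    p,d=optics.get_image(n); m=optics.camera_model(n); X=cloud(p,d,m["K"],m["R"],m["t"])
    h,s,_=cv2.split(cv2.cvtColor(p,cv2.COLOR_RGB2HSV)); L=X-inc; L=np.stack([L@idr,L@iyd,L[...,2]],-1)
    G=L[(h>95)&(h<125)&(s>110)&(abs(L[...,0])<.16)&(abs(L[...,1])<.115)&(L[...,2]>.11)]
    if len(G): f=np.polyfit(G[:,0],G[:,2],1); print(n,len(G),"lid angle",-np.arctan(f[0]))
    if n=="side": cv2.imwrite("pics/s6.png",p[:,:,::-1])
s=r.read_state();print(s["grip_force"],s["grip_width"],s["time_s"])
E
```

```text
[-3.94469790e-05 -1.88197210e-04 -1.15934726e-04] [ 1.58862482 -4.09826928 -4.69761038] 0.00772890456083177
0.2 False [-2.2 -3.7 -2.3] 0.0077 29.2917 [-0.0004 -0.0001 -0.    ]
0.3 False [-5.  -4.3  0.1] 0.0081 29.7583 [-0.0008 -0.0003  0.0001]
0.4 False [-7.2 -3.4  2.1] 0.0077 30.225 [-0.0011 -0.0003  0.0004]
0.5 False [-9.2 -3.8  6.1] 0.0078 30.6917 [-0.0014 -0.0003  0.0009]
0.6 False [-10.8  -2.5   9.6] 0.0079 31.1583 [-0.0015 -0.0003  0.0017]
0.7 False [-10.9  -1.1  12. ] 0.0074 31.625 [-0.0014 -0.0003  0.0025]
0.8 False [-10.9  -2.1  15.4] 0.0079 32.0917 [-0.001  -0.0002  0.0034]
0.9 False [-7.1 -0.8 13.9] 0.0074 32.5583 [-0.0001 -0.0001  0.0035]
side 649 lid angle 0.8655904546942558
top 1481 lid angle 0.9277011787563084
61.42567992210388 0.0075603529469156815 32.9583
```

View pics/s6.png

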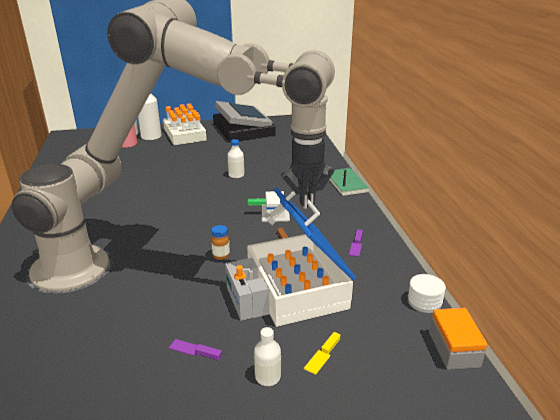

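The lid is held at about 0.9 rad, the bottles and jar are where they stood, and the scraper is in its holder.

```bash
python3 -c "
from workcell import r
print(r.finish_job())"
```

```text
the job is handed in; nothing more can be done
None
```

I put the scraper fully home in the holder and let go of it; the tug showed the lid was caught, so I slid the release to its stop, raised the lid to about 0.9 rad and handed in at about 33 s still holding it, with bottles and jar untouched.

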